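# Wind up the kitchen timer that has run down

### The arm

A 7-joint arm with a two-finger parallel gripper is mounted at the origin on a cart in front of the work surface, level with it; the furniture and walls round the work are solid. World frame = base frame: x ahead of the robot, y to its left, z up, the work surface at z = 0. Lengths are in m, angles in rad, forces in N, time in s.
With the tool pointing down it reaches from about 0.425 to 0.925 m from the base axis. Payload 6.8 kg.
Tool frame: the origin (TCP) lies at the very end of the fingers, on their centre line; the grasp point (between the pads) lies 19 mm behind it (bot.grasp_offset is the distance from the TCP to the grasp point, in m); z points along the fingers, y is the direction in which the jaws open and shut (so a half turn about z gives the same grasp; the last joint's range is limited). The gripper opens to 85 mm and grips with 20 to 120 N. Pads are 22 mm wide; open, the fingers measure 114 mm over their backs; the gripper's body (76 mm by 85 mm) begins 54 mm behind the grasp point. The pads swing forward as they close: fully open they stand 13 mm farther back than shut.
Start: joints at [1.148, 0.477, 0.022, 1.555, -0.011, 1.109, -0.083], TCP at [0.209, -0.642, 0.231] pointing down, gripper open.
Joint ranges: [-2.96, 2.96], [-0.34, 2.1], [-1.41, 1.46], [0.24, 2.44], [-1.37, 4.51], [0.17, 1.92], [-2.96, 2.96]. Speed limits (rad/s): [2.39, 2.39, 3.14, 3.14, 3.14, 3.14, 3.14].

### API

Orientations are given as a unit quaternion [w, x, y, z].
In Python, from station import monitor, cams, bot, finder gives the robot as it stands.
- The arm moves only by the tool jog_arm, never from a script. Its argument "plan" is a list of rows, each an object of numbers: "x", "y", "z": the shift along the tool's x, y, z as a fraction of full scale; "wx", "wy", "wz": the turn, a rotation vector about the tool's x, y, z as a fraction of full scale. A call has 1 to 12 rows; each row is the pose to reach, as a shift and turn from the pose measured when the call began, along the tool's axes at that moment, turning the shorter way round; what a row does not reach only later rows make up. Full scale, the value 1, is 20 cm for a shift and 180 degrees for a turn. A row lasts 1/12 s, in which the tool goes at most 41.7 mm and 7.16 degrees, less where a joint would pass 70% of its speed; a pose out of reach is approached as far as the arm can. A call with a number of a shift or a turn outside -1 to 1 is refused whole. A call with a gripper value outside its range is refused whole. "hand" is the opening, from -1 (shut) to 1 (fully open), set as the call begins (left out, the last holds). The fingers move at their own pace and stop on an object; "grip_force" is the grip in N (left out, the last holds). Time passes only in rows, so rows that repeat a pose let the fingers close. It gives the time, the measured TCP pose, the force and the opening at its end, in the units of the state.
- monitor.get_obs(): the state, without advancing time (a new reading comes with each control period).
- cams.read_camera(name): name is "scene" or "top" or "wrist"; returns the picture (400x640x3 uint8, red, green, blue); there is no depth.
- cams.get_calibration(name): a dict with "fx", "fy", "cx", "cy" (pixels), "extrinsics" (4x4, takes a point from world to camera coordinates). Camera axes: x right, y down, z forward; pixel columns grow to the right and rows downward; lengths in m; the calibration is good to about 2 mm. A picture is of the moment at which its call begins: read the wrist's pose just before it. get_calibration takes no time and is no camera call; for the wrist camera it gives the pose at the moment of the call.
- bot.hand_in(): hands the job in, once; it reports no verdict.
Trained networks look in the newest picture that a camera, given by its name, has taken for a name from the list of things; names that differ only in an ending like _2 or _b are one class to them, and where a whole thing is asked for, a point or a joint stands for the part that bears it (a point fixed in the world has none). Each returns a list of dicts, best first, with "confidence" (0 to 1); they miss things now and then, are a little off and sometimes report something else, mostly with a low value. They report only what shows in the picture. A call takes as long as a camera call.
- finder.find_in(camera, target): "bbox" ([left, top, width, height] in pixels, round what is visible of it).
- finder.place_of(camera, target): "location" ([column, row] in pixels: a listed point, or the origin of a listed thing).
The state is a dict: "t": time; "q": joint angles; "joint_vel": joint speeds; "joint_torque": joint torques, N m; "eef_pos": TCP position; "tool_rot": TCP orientation; "contact_force": force on the tool from outside, world axes, zero at the start; "torque": the same for the moment, N m; "gripper_width": opening from 0.0 (shut) to 1.0 (fully open).
Only numpy, scipy, OpenCV 4.12 (cv2) and the standard library are available. Lean on these libraries where they do the work, as an engineer would, in place of code of your own. Each camera call takes 0.05 s, during which the arm holds its last target. There are 200 camera calls.

### The job

One of the two blue clockwork kitchen timers has run down: its pointer stands in or near the red part of the dial, while the other's stands in the green. Wind the run-down one fully, turning its key clockwise in as many turns as it takes until it comes up against its firm stop, and let go of it so that the ratchet holds it there. Leave the other timer, which is fully wound already, untouched while you do so, and do not push the mug, spice jar and salt shaker about or knock them over.

Things in the scene. Friction and masses are not known exactly. Their poses are not given: they have to be found in the camera images.
- timer_a: one of two identical clockwork timers (the name says nothing of its state), fixed by a suction foot: blue drum 130 mm across, white dial at height 60 mm, key on its centre. Origin: centre of the underside, on the key's axis; z up; the pointer stands toward -x at joint value 0. Dial: red patches at joint 0 to 1.3 (run down), black ticks, green at 4.4 to 5.2 (wound)
- timer_a_grip (a point): grip point on the key's axis, 98 mm above the worktop; turns with the key. Key: upright flat bar of two wings along x, 51 mm long, 12 mm thick (y), 78 to 114 mm above the worktop, on a 16 mm stem over a hub disc of 60 mm diameter with its top at 67 mm. A black, white-tipped pointer lies under the -x wing, reaching 47 mm from the axis
- timer_a_key (a joint): its winding key, rad; grows clockwise seen from above; 5.2 is the firm stop (fully wound). A spring turns it back (0.04 N m empty to 0.17 N m full); let go, it drops back to the last click passed and a ratchet holds it there. Clicks every 0.3 rad, the last at 5.1. It cannot be forced back past a click
- timer_b: the other of two identical clockwork timers (the name says nothing of its state), fixed by a suction foot: blue drum 130 mm across, white dial at height 60 mm, key on its centre. Origin: centre of the underside, on the key's axis; z up; the pointer stands toward -x at joint value 0. Dial: red patches at joint 0 to 1.3 (run down), black ticks, green at 4.4 to 5.2 (wound)
- timer_b_grip (a point): grip point on the key's axis, 98 mm above the worktop; turns with the key. Key: upright flat bar of two wings along x, 51 mm long, 12 mm thick (y), 78 to 114 mm above the worktop, on a 16 mm stem over a hub disc of 60 mm diameter with its top at 67 mm. A black, white-tipped pointer lies under the -x wing, reaching 47 mm from the axis
- timer_b_key (a joint): its winding key, rad; grows clockwise seen from above; 5.2 is the firm stop (fully wound). A spring turns it back (0.04 N m empty to 0.17 N m full); let go, it drops back to the last click passed and a ratchet holds it there. Clicks every 0.3 rad, the last at 5.1. It cannot be forced back past a click
- mug: mug, dark above and white below, 82 mm across and 97 mm high, handle to one side; bystander. Origin at the centre of its underside, z up
- spice_jar: spice jar with a red cap, 45 mm across, 106 mm high; bystander. Origin at the centre of its underside, z up
- salt_shaker: glass salt shaker with a grey top, 44 mm across, 90 mm high; bystander. Origin at the centre of its underside, z up

How it is judged:
At the end, for the whole second after the job is handed in: Both timers stand fully wound, at or past the last click (joints above 4.97 of 5.2), let go and still; mug, spice jar and salt shaker stand upright (within 0.2 rad) within 40 mm of where they were (value of joint each of timer_a_key, timer_b_key above 4.97 rad and contact force between anything else and timer_a below 0.5 N and velocity of joint timer_a_key between -0.05 and 0.05 rad/s and contact force between anything else and timer_b below 0.5 N and velocity of joint timer_b_key between -0.05 and 0.05 rad/s and angle between each of mug, spice_jar, salt_shaker's own z axis and vertical below 0.2 rad and distance of each of mug, spice_jar, salt_shaker from where it was at the start of the episode below 0.04 m); the robot touches nothing.
It fails at once if the timer that is wound already is touched (over 1 N) while the other is not yet wound ((value of joint timer_a_key above 5 rad and value of joint timer_b_key below 4.9 rad and contact force between any of the fingers, the arm and timer_a above 1 N) or (value of joint timer_b_key above 5 rad and value of joint timer_a_key below 4.9 rad and contact force between any of the fingers, the arm and timer_b above 1 N)).
It fails at once if a bystander is pushed more than 40 mm or tipped over (0.5 rad) (distance of any of mug, spice_jar, salt_shaker from where it was at the start of the episode above 0.04 m or angle between any of mug, spice_jar, salt_shaker's own z axis and vertical above 0.5 rad).
It also fails if it takes over 58 s, if anything falls off the work surface, if the arm or the gripper's body presses on something with over 40 N, if the wrist force passes 120 N, or if a joint passes its speed limit or range.

## Working session

There is one attempt and no reset: what is moved stays moved. The work goes in short steps, Python scripts to look and compute and a tool call to move; the robot and the scene stay as the last step left them, time stands still between calls to the robot, and variables do not carry over. Pictures are saved under pics/ and viewed, about 8 in all and at most 12, crops included, and the job is handed in when it is done.

Besides the shell and the picture viewer there is one more tool, called after "Request:" by a JSON object that holds its "op" and its "data". jog_arm: Moves the arm, as the interface text tells. Shift numbers are shares of 20 cm and turn numbers shares of 180 degrees, none past 1 either way. Its arguments: {"type":"object","properties":{"plan":{"type":"array","items":{"type":"object","properties":{"x":{"type":"number","minimum":-1,"maximum":1},"y":{"type":"number","minimum":-1,"maximum":1},"z":{"type":"number","minimum":-1,"maximum":1},"wx":{"type":"number","minimum":-1,"maximum":1},"wy":{"type":"number","minimum":-1,"maximum":1},"wz":{"type":"number","minimum":-1,"maximum":1}}}},"hand":{"type":"number"},"grip_force":{"type":"number"}},"required":["plan"]}

```bash
mkdir -p pics
cat > h.py <<'E'
import numpy as np, cv2
from station import monitor, cams, bot, finder
def snap(c,name=None):
    im=cams.read_camera(c)
    if name: cv2.imwrite(f'pics/{name}.png',cv2.cvtColor(im,cv2.COLOR_RGB2BGR))
    return im
def ray(c,uv,K=None):
    K=K or cams.get_calibration(c); E=np.array(K['extrinsics']); R,t=E[:3,:3],E[:3,3]
    d=R.T@np.array([(uv[0]-K['cx'])/K['fx'],(uv[1]-K['cy'])/K['fy'],1]); return -R.T@t,d
def atz(c,uv,z,K=None):
    o,d=ray(c,uv,K); return o+d*(z-o[2])/d[2]
def tri(rs):
    A=0;b=0
    for o,d in rs:
        d=d/np.linalg.norm(d);P=np.eye(3)-np.outer(d,d);A=A+P;b=b+P@o
    return np.linalg.solve(A,b)
E
cat > a.py <<'E'
from h import *
np.set_printoptions(precision=3,suppress=True)
for c in ['top','scene']:
    snap(c,c)
    for n,z in [('timer_a',0),('timer_a_grip',.098),('mug',0),('spice_jar',0),('salt_shaker',0)]:
        for r in finder.place_of(c,n)[:3]:
            print(c,n,round(r['confidence'],2),np.round(r['location'],1),atz(c,r['location'],z))
o=monitor.get_obs();print({k:np.round(v,3) for k,v in o.items()})
E
python3 a.py
```

```text
top timer_a 0.92 [241.6 195.8] [0.497 0.189 0.   ]
top timer_a 0.76 [408.  222.9] [ 0.439 -0.173  0.   ]
top timer_a_grip 0.85 [416.1 221.1] [ 0.437 -0.171  0.098]
top mug 0.7 [321.5 145.2] [0.61  0.014 0.   ]
top spice_jar 0.98 [330.3 201.6] [ 0.485 -0.006  0.   ]
top salt_shaker 0.62 [325.5 234.7] [0.413 0.004 0.   ]
scene timer_a 0.88 [276.7 293.6] [0.496 0.188 0.   ]
scene timer_a 0.61 [381.5 179.6] [ 0.439 -0.172  0.   ]
scene timer_a_grip 0.59 [386.8 144.8] [ 0.439 -0.175  0.098]
scene mug 0.73 [273.9 207.8] [0.608 0.013 0.   ]
scene spice_jar 0.65 [328.3 225. ] [0.486 0.003 0.   ]
scene salt_shaker 0.81 [366.9 240. ] [ 0.401  0.003 -0.   ]
{'t': np.float64(0.6), 'q': array([ 1.148,  0.477,  0.022,  1.555, -0.012,  1.109, -0.083]), 'joint_vel': array([-0.001,  0.   , -0.001,  0.001,  0.001, -0.   ,  0.001]), 'joint_torque': array([ -0.002, -59.6  ,   1.604, -28.142,   0.012,   0.002,   0.   ]), 'eef_pos': array([ 0.209, -0.642,  0.231]), 'tool_rot': array([-0.   ,  0.988,  0.157,  0.   ]), 'contact_force': array([-0.104,  0.054,  0.798]), 'torque': array([ 0.049, -0.034, -0.002]), 'gripper_width': np.float64(1.002)}
```

```bash
python3 -c "
import cv2,numpy as np
a=cv2.imread('pics/top.png');b=cv2.imread('pics/scene.png');print(a.shape)"
```

```text
(400, 640, 3)
```

View pics/top.png

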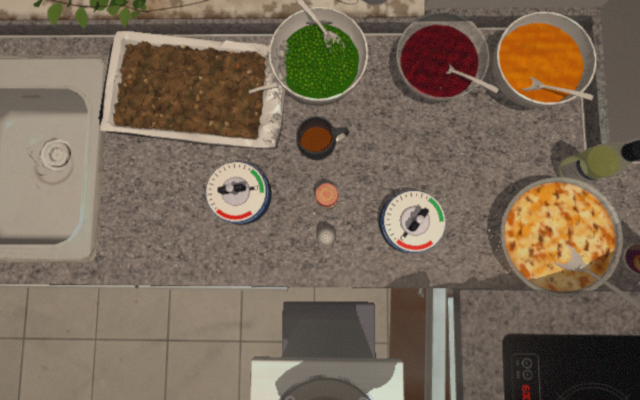

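View pics/scene.png

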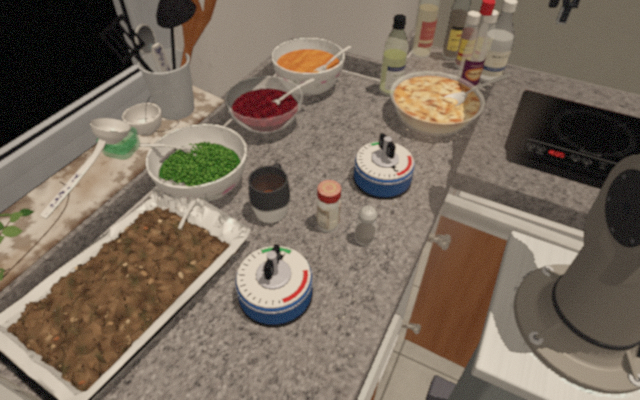

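The top view shows timers at about (238,190) and (415,220) px, with the mug, jar and shaker between them at columns 315–328. The pointers need a closer look.

```bash
python3 -c "
import cv2,numpy as np
a=cv2.imread('pics/top.png')
f=lambda u,v:cv2.resize(a[v-35:v+35,u-35:u+35],(390,390),interpolation=cv2.INTER_CUBIC)
cv2.imwrite('pics/crop.png',np.hstack([f(238,192),f(414,220)]))"
```

```text
(no output)
```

View pics/crop.png

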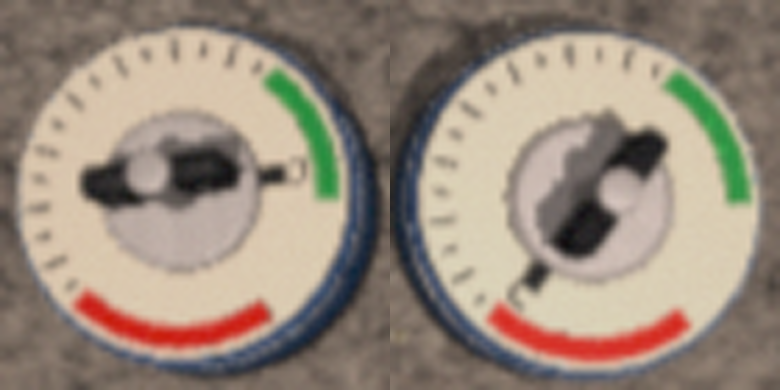

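The left timer's pointer is in the green (wound). The right timer, at about (0.438, −0.173), points at the end of the red (joint ≈1.3), so it is the run-down one. I'm moving above it and pre-turning the wrist so that a single sweep can wind it.

Request:
{"op": "jog_arm", "data": {"plan": [{"x":0.15,"y":-0.15,"wz":-0.04},{"x":0.3,"y":-0.3,"wz":-0.08},{"x":0.45,"y":-0.45,"wz":-0.12},{"x":0.6,"y":-0.6,"wz":-0.16},{"x":0.75,"y":-0.78,"wz":-0.2},{"x":0.9,"y":-0.94,"wz":-0.24},{"x":0.9,"y":-0.94,"wz":-0.28},{"x":0.9,"y":-0.94,"wz":-0.32},{"x":0.9,"y":-0.94,"wz":-0.36},{"x":0.9,"y":-0.94,"wz":-0.36},{"x":0.9,"y":-0.94,"wz":-0.36}], "hand": 1}}

```text
invalid input at $.plan[0]: expected keys x, y, z, wx, wy, wz
```

```bash
cat >> h.py <<'E'
from scipy.spatial.transform import Rotation as Ro
def st(target=None,yaw=None):
    o=monitor.get_obs(); q=o['tool_rot'];R=Ro.from_quat(np.r_[q[1:],q[0]]).as_matrix()
    y=np.arctan2(R[1,0],R[0,0])
    print('t',round(float(o['t']),2),'tcp',np.round(o['eef_pos'],4),'yaw',round(y,3),'q',np.round(o['q'],2),'tilt',np.round(R[:,2],3),'F',np.round(o['contact_force'],1),'M',np.round(o['torque'],2),'w',round(float(o['gripper_width']),3))
    if target is not None: print('shift',np.round(R.T@(np.array(target)-o['eef_pos'])/.2,3))
    if yaw is not None: print('wz',round((y-yaw+np.pi)%(2*np.pi)-np.pi,3)/np.pi)
    return o
E
python3 -c "
from h import *
st([.438,-.173,.2],2.565)"
```

```text
t 0.6 tcp [ 0.209  -0.6418  0.2313] yaw 0.315 q [ 1.15  0.48  0.02  1.56 -0.01  1.11 -0.08] tilt [ 0.  0. -1.] F [-0.1  0.1  0.8] M [ 0.05 -0.03 -0.  ] w 1.002
shift [ 1.814 -1.875  0.157]
wz -0.716197243913529
```

All six keys are needed in each row.

Request:
{"op": "jog_arm", "data": {"plan": [{"x":0.15,"y":-0.15,"z":0,"wx":0,"wy":0,"wz":-0.04},{"x":0.3,"y":-0.3,"z":0,"wx":0,"wy":0,"wz":-0.08},{"x":0.45,"y":-0.46,"z":0,"wx":0,"wy":0,"wz":-0.12},{"x":0.6,"y":-0.62,"z":0,"wx":0,"wy":0,"wz":-0.16},{"x":0.75,"y":-0.78,"z":0,"wx":0,"wy":0,"wz":-0.2},{"x":0.9,"y":-0.94,"z":0,"wx":0,"wy":0,"wz":-0.24},{"x":0.9,"y":-0.94,"z":0,"wx":0,"wy":0,"wz":-0.28},{"x":0.9,"y":-0.94,"z":0,"wx":0,"wy":0,"wz":-0.32},{"x":0.9,"y":-0.94,"z":0,"wx":0,"wy":0,"wz":-0.36},{"x":0.9,"y":-0.94,"z":0,"wx":0,"wy":0,"wz":-0.36}], "hand": 1}}

```text
t: 1.43
eef_pos: [0.3222, -0.4071, 0.2316]
tool_rot: [0.0, 0.748, 0.663, -0.0]
contact_force: [-0.1, -0.1, -0.7]
gripper_width: 1.0
```

```bash
python3 -c "
from h import *
st([.438,-.173,.215],2.565)"
```

```text
t 1.43 tcp [ 0.3222 -0.4071  0.2316] yaw 1.451 q [ 1.02  0.24 -0.28  1.91  0.08  1.01  0.59] tilt [ 0. -0. -1.] F [-0.1 -0.1 -0.7] M [ 0.   -0.03  0.04] w 1.0
shift [1.231 0.435 0.083]
wz -0.3545972132087429
```

Request:
{"op": "jog_arm", "data": {"plan": [{"x":0.16,"y":0.06,"z":0.01,"wx":0,"wy":0,"wz":-0.04},{"x":0.32,"y":0.11,"z":0.02,"wx":0,"wy":0,"wz":-0.08},{"x":0.48,"y":0.17,"z":0.04,"wx":0,"wy":0,"wz":-0.12},{"x":0.64,"y":0.23,"z":0.05,"wx":0,"wy":0,"wz":-0.16},{"x":0.8,"y":0.29,"z":0.06,"wx":0,"wy":0,"wz":-0.2},{"x":0.95,"y":0.34,"z":0.06,"wx":0,"wy":0,"wz":-0.24},{"x":0.95,"y":0.34,"z":0.06,"wx":0,"wy":0,"wz":-0.28},{"x":0.95,"y":0.34,"z":0.06,"wx":0,"wy":0,"wz":-0.32},{"x":0.95,"y":0.34,"z":0.06,"wx":0,"wy":0,"wz":-0.355},{"x":0.95,"y":0.34,"z":0.06,"wx":0,"wy":0,"wz":-0.355},{"x":0.95,"y":0.34,"z":0.06,"wx":0,"wy":0,"wz":-0.355}]}}

```text
t: 2.35
eef_pos: [0.4123, -0.2269, 0.2196]
tool_rot: [0.0, 0.287, 0.958, -0.0]
contact_force: [-0.2, 0.2, -0.2]
gripper_width: 1.0
```

```bash
python3 -c "
from h import *
st([.438,-.173,.2],2.565)
K=cams.get_calibration('wrist');snap('wrist','w1')
for n,z in [('timer_a',0),('timer_a_grip',.098)]:
  for r in finder.place_of('wrist',n)[:2]: print(n,r,atz('wrist',r['location'],z,K))
"
```

```text
t 2.35 tcp [ 0.4123 -0.2269  0.2196] yaw 2.56 q [ 0.88  0.2  -0.57  2.01  0.13  0.97  1.24] tilt [ 0. -0. -1.] F [-0.2  0.2 -0.2] M [0.03 0.01 0.04] w 1.0
shift [0.041 0.296 0.098]
wz -0.0015915494309189536
timer_a {'location': [375.5, 163.1], 'confidence': 0.83} [ 0.44088321 -0.17608443  0.        ]
timer_a {'location': [517.7, 32.3], 'confidence': 0.41} [ 0.40756741 -0.00496017  0.        ]
timer_a_grip {'location': [395.3, 190.3], 'confidence': 0.93} [ 0.44162967 -0.17602271  0.098     ]
```

View pics/w1.png

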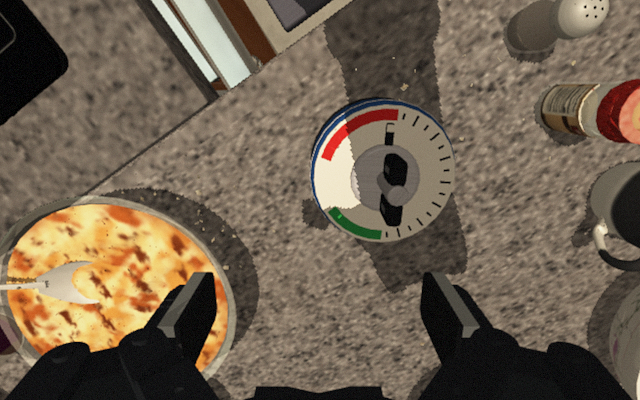

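The wrist view shows the run-down timer: key knob near (397,193), pointer tip near (390,127) at the end of the red. The second view agrees on the grip point: (0.441, −0.176), height consistent.

```bash
python3 -c "
from h import *
c=np.array([.441,-.176])
p=atz('wrist',(390,127),.068)[:2]-c; print('pointer',p,np.arctan2(p[1],p[0]))
a=atz('wrist',(397,157),.105)[:2];b=atz('wrist',(390,222),.09)[:2];d=a-b;print('wing',d,np.arctan2(d[1],d[0]))
import cv2
im=cv2.imread('pics/top.png')
print('top pointer',(lambda v:np.arctan2(v[1],v[0]))(atz('top',(379+520/390*70-70+0,185+297/390*70),.068)[:2]-c))
K=cams.get_calibration('top');E=np.array(K['extrinsics'])
g=finder.place_of('top','timer_a_grip');s=[r['location'] for r in g if r['location'][0]>330]
w=np.array([395.3,190.3])
print(tri([ray('top',(416.1,221.1)),ray('scene',(386.8,144.8)),ray('wrist',w)]))
st([.441,-.176,.2],2.6)
"
```

```text
pointer [-0.03739429  0.02351869] 2.5801664515273193
wing [-0.04785431  0.02981951] 2.5843382880678996
top pointer 2.5065758879042312
[ 0.43886776 -0.1735018   0.09918467]
t 2.55 tcp [ 0.4123 -0.2268  0.2196] yaw 2.563 q [ 0.88  0.2  -0.57  2.01  0.13  0.97  1.24] tilt [ 0. -0. -1.] F [-0.1  0.1 -0.4] M [-0.02  0.02 -0.02] w 1.0
shift [0.019 0.291 0.098]
wz -0.011777465788800255
```

Request:
{"op": "jog_arm", "data": {"plan": [{"x":0.015,"y":0.15,"z":0,"wx":0,"wy":0,"wz":0},{"x":0.03,"y":0.293,"z":0,"wx":0,"wy":0,"wz":0},{"x":0.03,"y":0.293,"z":0.12,"wx":0,"wy":0,"wz":0},{"x":0.03,"y":0.293,"z":0.24,"wx":0,"wy":0,"wz":0},{"x":0.03,"y":0.293,"z":0.36,"wx":0,"wy":0,"wz":0},{"x":0.03,"y":0.293,"z":0.48,"wx":0,"wy":0,"wz":0},{"x":0.03,"y":0.293,"z":0.6,"wx":0,"wy":0,"wz":0},{"x":0.03,"y":0.293,"z":0.67,"wx":0,"wy":0,"wz":0},{"x":0.03,"y":0.293,"z":0.7,"wx":0,"wy":0,"wz":0},{"x":0.03,"y":0.293,"z":0.7,"wx":0,"wy":0,"wz":0},{"x":0.03,"y":0.293,"z":0.7,"wx":0,"wy":0,"wz":0}]}}

```text
t: 3.47
eef_pos: [0.4398, -0.1746, 0.08]
tool_rot: [0.0, 0.286, 0.958, -0.0]
contact_force: [0.6, -0.2, 0.3]
gripper_width: 1.001
```

```bash
python3 -c "
from h import *
st([.440,-.175,.08],2.57)
K=cams.get_calibration('wrist');snap('wrist','w2')"
```

```text
t 3.47 tcp [ 0.4398 -0.1746  0.08  ] yaw 2.562 q [ 0.69  0.42 -0.53  2.13  0.34  0.68  0.92] tilt [ 0.001 -0.001 -1.   ] F [ 0.6 -0.2  0.3] M [ 0.01 -0.08 -0.  ] w 1.001
shift [-0.002 -0.001 -0.   ]
wz -0.0025464790894703256
```

View pics/w2.png

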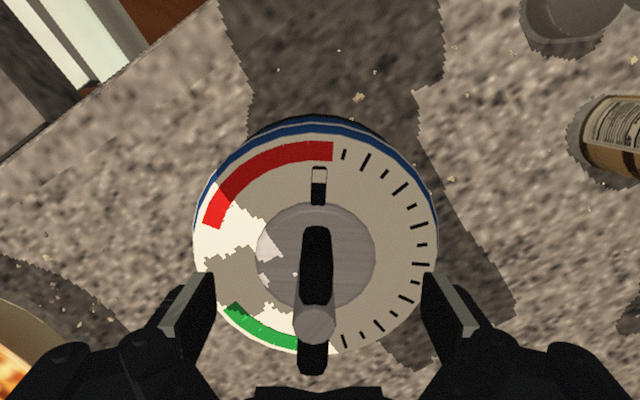

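The key stands midway between the fingers (about column 317) and is aligned. Closing.

Request:
{"op": "jog_arm", "data": {"plan": [{"x":0,"y":0,"z":0,"wx":0,"wy":0,"wz":0},{"x":0,"y":0,"z":0,"wx":0,"wy":0,"wz":0},{"x":0,"y":0,"z":0,"wx":0,"wy":0,"wz":0},{"x":0,"y":0,"z":0,"wx":0,"wy":0,"wz":0},{"x":0,"y":0,"z":0,"wx":0,"wy":0,"wz":0},{"x":0,"y":0,"z":0,"wx":0,"wy":0,"wz":0},{"x":0,"y":0,"z":0,"wx":0,"wy":0,"wz":0},{"x":0,"y":0,"z":0,"wx":0,"wy":0,"wz":0},{"x":0,"y":0,"z":0,"wx":0,"wy":0,"wz":0},{"x":0,"y":0,"z":0,"wx":0,"wy":0,"wz":0}], "hand": -1, "grip_force": 60}}

```text
t: 4.35
eef_pos: [0.4394, -0.1761, 0.0808]
tool_rot: [0.001, 0.286, 0.958, -0.001]
contact_force: [-3.6, -3.8, 7.0]
gripper_width: 0.17
```

```bash
python3 -c "
from h import *
st([.4395,-.175,.08],2.57)"
```

```text
t 4.35 tcp [ 0.4394 -0.1761  0.0808] yaw 2.561 q [ 0.69  0.42 -0.53  2.13  0.34  0.68  0.92] tilt [ 0.    -0.003 -1.   ] F [-3.6 -3.8  7. ] M [-0.58  0.76 -0.06] w 0.17
shift [0.003 0.005 0.004]
wz -0.002864788975654116
```

Gripped (14 mm, key 12 mm). Winding clockwise.

Request:
{"op": "jog_arm", "data": {"plan": [{"x":0,"y":0,"z":0,"wx":0,"wy":0,"wz":0.03},{"x":0,"y":0,"z":0,"wx":0,"wy":0,"wz":0.065},{"x":0,"y":0,"z":0,"wx":0,"wy":0,"wz":0.1},{"x":0,"y":0,"z":0,"wx":0,"wy":0,"wz":0.135},{"x":0,"y":0,"z":0,"wx":0,"wy":0,"wz":0.17},{"x":0,"y":0,"z":0,"wx":0,"wy":0,"wz":0.205},{"x":0,"y":0,"z":0,"wx":0,"wy":0,"wz":0.24},{"x":0,"y":0,"z":0,"wx":0,"wy":0,"wz":0.275},{"x":0,"y":0,"z":0,"wx":0,"wy":0,"wz":0.31},{"x":0,"y":0,"z":0,"wx":0,"wy":0,"wz":0.345},{"x":0,"y":0,"z":0,"wx":0,"wy":0,"wz":0.38},{"x":0,"y":0,"z":0,"wx":0,"wy":0,"wz":0.4}]}}

```text
t: 5.35
eef_pos: [0.4398, -0.176, 0.0809]
tool_rot: [0.001, 0.796, 0.605, -0.001]
contact_force: [1.9, 0.3, -1.1]
gripper_width: 0.174
```

```bash
python3 -c "
from h import *
st([.4395,-.176,.08],2.57-3.94)"
```

```text
t 5.35 tcp [ 0.4398 -0.176   0.0809] yaw 1.3 q [ 0.44  0.38 -0.23  2.14  0.15  0.63 -0.16] tilt [ 0.001 -0.003 -1.   ] F [ 1.9  0.3 -1.1] M [-0.02 -0.08  0.2 ] w 0.174
shift [-0.    -0.001  0.004]
wz 0.8498873961107211
```

Request:
{"op": "jog_arm", "data": {"plan": [{"x":0,"y":0,"z":0,"wx":0,"wy":0,"wz":0.03},{"x":0,"y":0,"z":0,"wx":0,"wy":0,"wz":0.065},{"x":0,"y":0,"z":0,"wx":0,"wy":0,"wz":0.1},{"x":0,"y":0,"z":0,"wx":0,"wy":0,"wz":0.135},{"x":0,"y":0,"z":0,"wx":0,"wy":0,"wz":0.17},{"x":0,"y":0,"z":0,"wx":0,"wy":0,"wz":0.205},{"x":0,"y":0,"z":0,"wx":0,"wy":0,"wz":0.24},{"x":0,"y":0,"z":0,"wx":0,"wy":0,"wz":0.275},{"x":0,"y":0,"z":0,"wx":0,"wy":0,"wz":0.31},{"x":0,"y":0,"z":0,"wx":0,"wy":0,"wz":0.345},{"x":0,"y":0,"z":0,"wx":0,"wy":0,"wz":0.38},{"x":0,"y":0,"z":0,"wx":0,"wy":0,"wz":0.4}]}}

```text
t: 6.35
eef_pos: [0.4401, -0.1763, 0.0809]
tool_rot: [0.002, 1.0, 0.019, 0.001]
contact_force: [2.0, -2.7, -2.9]
gripper_width: 0.167
```

```bash
python3 -c "
from h import *
st([.4395,-.176,.08],2.57-3.94)"
```

```text
t 6.35 tcp [ 0.4401 -0.1763  0.0809] yaw 0.038 q [ 0.19  0.37  0.07  2.16 -0.04  0.61 -1.25] tilt [ 0.002 -0.004 -1.   ] F [ 2.  -2.7 -2.9] M [-0.26 -0.11  0.2 ] w 0.167
shift [-0.003 -0.002  0.004]
wz 0.44818031974677724
```

Request:
{"op": "jog_arm", "data": {"plan": [{"x":0,"y":0,"z":0,"wx":0,"wy":0,"wz":0.03},{"x":0,"y":0,"z":0,"wx":0,"wy":0,"wz":0.065},{"x":0,"y":0,"z":0,"wx":0,"wy":0,"wz":0.1},{"x":0,"y":0,"z":0,"wx":0,"wy":0,"wz":0.135},{"x":0,"y":0,"z":0,"wx":0,"wy":0,"wz":0.17},{"x":0,"y":0,"z":0,"wx":0,"wy":0,"wz":0.205},{"x":0,"y":0,"z":0,"wx":0,"wy":0,"wz":0.24},{"x":0,"y":0,"z":0,"wx":0,"wy":0,"wz":0.275},{"x":0,"y":0,"z":0,"wx":0,"wy":0,"wz":0.31},{"x":0,"y":0,"z":0,"wx":0,"wy":0,"wz":0.34},{"x":0,"y":0,"z":0,"wx":0,"wy":0,"wz":0.37},{"x":0,"y":0,"z":0,"wx":0,"wy":0,"wz":0.39}]}}

```text
t: 7.35
eef_pos: [0.4399, -0.1768, 0.0809]
tool_rot: [0.001, 0.828, -0.561, 0.002]
contact_force: [-0.7, -2.4, 0.8]
gripper_width: 0.166
```

```bash
python3 -c "
from h import *
st([.4395,-.176,.08],2.57-3.94)"
```

```text
t 7.35 tcp [ 0.4399 -0.1768  0.0809] yaw -1.192 q [-0.07  0.39  0.39  2.17 -0.24  0.62 -2.27] tilt [ 0.001 -0.004 -1.   ] F [-0.7 -2.4  0.8] M [-0.34  0.19  0.25] w 0.166
shift [-0.005  0.     0.004]
wz 0.05665915974071474
```

Not at the stop yet. Pressing on slowly, watching the moment.

Request:
{"op": "jog_arm", "data": {"plan": [{"x":0,"y":0,"z":0,"wx":0,"wy":0,"wz":0.015},{"x":0,"y":0,"z":0,"wx":0,"wy":0,"wz":0.03},{"x":0,"y":0,"z":0,"wx":0,"wy":0,"wz":0.045},{"x":0,"y":0,"z":0,"wx":0,"wy":0,"wz":0.055},{"x":0,"y":0,"z":0,"wx":0,"wy":0,"wz":0.06},{"x":0,"y":0,"z":0,"wx":0,"wy":0,"wz":0.06}]}}

```text
t: 7.85
eef_pos: [0.4398, -0.1769, 0.0809]
tool_rot: [0.001, 0.771, -0.637, 0.002]
contact_force: [-0.8, -1.1, 0.7]
gripper_width: 0.169
```

```bash
python3 -c "
from h import *
st([.4395,-.176,.08],2.57-3.94)"
```

```text
t 7.85 tcp [ 0.4398 -0.1769  0.0809] yaw -1.38 q [-0.11  0.4   0.44  2.18 -0.28  0.62 -2.43] tilt [ 0.001 -0.005 -1.   ] F [-0.8 -1.1  0.7] M [-0.03  0.14  0.1 ] w 0.169
shift [-0.005  0.001  0.004]
wz -0.003183098861837907
```

Request:
{"op": "jog_arm", "data": {"plan": [{"x":0,"y":0,"z":0,"wx":0,"wy":0,"wz":0.01},{"x":0,"y":0,"z":0,"wx":0,"wy":0,"wz":0.02},{"x":0,"y":0,"z":0,"wx":0,"wy":0,"wz":0.03},{"x":0,"y":0,"z":0,"wx":0,"wy":0,"wz":0.04},{"x":0,"y":0,"z":0,"wx":0,"wy":0,"wz":0.04}]}}

```text
t: 8.27
eef_pos: [0.4397, -0.1769, 0.0809]
tool_rot: [0.002, 0.73, -0.683, 0.002]
contact_force: [-1.1, -1.2, 0.4]
gripper_width: 0.173
```

```bash
python3 -c "
from h import *
st([.4395,-.176,.08],2.57-3.94)
snap('wrist','w3')"
```

```text
t 8.27 tcp [ 0.4397 -0.1769  0.0809] yaw -1.504 q [-0.14  0.4   0.47  2.18 -0.3   0.62 -2.53] tilt [ 0.001 -0.005 -1.   ] F [-1.1 -1.2  0.4] M [-0.07  0.14  0.7 ] w 0.173
shift [-0.005  0.001  0.004]
wz -0.042653524748627956
```

View pics/w3.png

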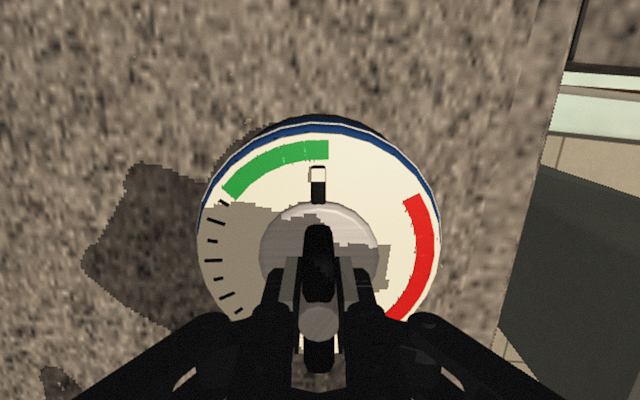

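The pointer (318,180) is near the end of the green (328,150), and Mz has jumped to 0.7 N m, so the stop seems close. A little further to confirm.

Request:
{"op": "jog_arm", "data": {"plan": [{"x":0,"y":0,"z":0,"wx":0,"wy":0,"wz":0.01},{"x":0,"y":0,"z":0,"wx":0,"wy":0,"wz":0.02},{"x":0,"y":0,"z":0,"wx":0,"wy":0,"wz":0.025},{"x":0,"y":0,"z":0,"wx":0,"wy":0,"wz":0.025}]}}

```text
t: 8.65
eef_pos: [0.4397, -0.1775, 0.0809]
tool_rot: [-0.002, -0.703, 0.711, -0.002]
contact_force: [-0.7, -5.0, -1.0]
gripper_width: 0.166
```

```bash
python3 -c "
from h import *
st([.4395,-.176,.08],2.57-3.94)"
```

```text
t 8.65 tcp [ 0.4397 -0.1775  0.0809] yaw -1.582 q [-0.15  0.4   0.49  2.18 -0.31  0.62 -2.59] tilt [ 0.001 -0.006 -1.   ] F [-0.7 -5.  -1. ] M [-0.89  0.19  0.64] w 0.166
shift [-0.008  0.001  0.004]
wz -0.06748169587096363
```

```bash
python3 -c "
from h import *
im=snap('wrist','w4')
cv2.imwrite('pics/w4c.png',cv2.cvtColor(cv2.resize(im[100:340,180:460],None,fx=2,fy=2),cv2.COLOR_RGB2BGR));st()"
```

```text
t 8.7 tcp [ 0.4397 -0.1775  0.0809] yaw -1.581 q [-0.15  0.4   0.49  2.18 -0.31  0.62 -2.59] tilt [ 0.001 -0.006 -1.   ] F [-0.3 -4.5 -0.7] M [-0.95  0.14  0.64] w 0.169
```

View pics/w4c.png

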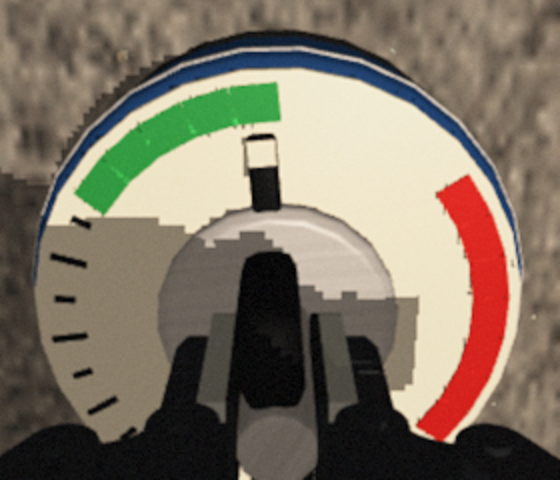

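```bash
python3 -c "
from h import *
c=np.array([.4396,-.1762])
P=lambda u,v:(180+u/2,100+v/2)
def ang(p,z):
    w=atz('wrist',P(*p),z)[:2]-c; return round(float(np.arctan2(w[1],w[0])),3), round(float(np.hypot(*w)),4)
for n,p,z in [('green end',(279,100),.06),('green start',(91,202),.06),('red0',(453,185),.06),('red1.3',(428,432),.06),('tip',(261,150),.068),('tip in',(267,207),.068),('tip z60',(261,150),.062)]: print(n,ang(p,z))
"
```

```text
green end (-1.583, 0.0548)
green start (-0.603, 0.0543)
red0 (-2.458, 0.0539)
red1.3 (2.423, 0.0525)
tip (-1.494, 0.0451)
tip in (-1.497, 0.0317)
tip z60 (-1.487, 0.0437)
```

Measured against the dial patches (green centre = 4.8), the pointer is at about 5.20. Tool yaw kept turning while the pointer stood still, so it is against the stop. Releasing and lifting clear.

Request:
{"op": "jog_arm", "data": {"plan": [{"x":0,"y":0,"z":0,"wx":0,"wy":0,"wz":0},{"x":0,"y":0,"z":0,"wx":0,"wy":0,"wz":0},{"x":0,"y":0,"z":0,"wx":0,"wy":0,"wz":0},{"x":0,"y":0,"z":0,"wx":0,"wy":0,"wz":0},{"x":0,"y":0,"z":0,"wx":0,"wy":0,"wz":0},{"x":0,"y":0,"z":0,"wx":0,"wy":0,"wz":0},{"x":0,"y":0,"z":-0.12,"wx":0,"wy":0,"wz":0},{"x":0,"y":0,"z":-0.27,"wx":0,"wy":0,"wz":0},{"x":0,"y":0,"z":-0.42,"wx":0,"wy":0,"wz":0},{"x":0,"y":0,"z":-0.55,"wx":0,"wy":0,"wz":0},{"x":0,"y":0,"z":-0.6,"wx":0,"wy":0,"wz":0},{"x":0,"y":0,"z":-0.6,"wx":0,"wy":0,"wz":0}], "hand": 1}}

```text
t: 9.7
eef_pos: [0.4412, -0.1771, 0.2031]
tool_rot: [0.0, -0.704, 0.711, -0.004]
contact_force: [0.3, 0.5, -0.6]
gripper_width: 0.999
```

```bash
python3 -c "
from h import *
st()
for n in ['mug','spice_jar','salt_shaker']:
    snap('scene')
    for r in finder.place_of('scene',n)[:1]: print(n,atz('scene',r['location'],0))
snap('wrist','w5')
"
```

```text
t 9.7 tcp [ 0.4412 -0.1771  0.2031] yaw -1.581 q [-0.28  0.19  0.6   2.08 -0.13  0.9  -2.76] tilt [ 0.006 -0.006 -1.   ] F [ 0.3  0.5 -0.6] M [-0.03 -0.03 -0.02] w 0.999
mug [0.60628785 0.00526045 0.        ]
spice_jar [4.80968176e-01 9.34790257e-03 1.11022302e-16]
salt_shaker [ 4.03972437e-01  1.05971012e-02 -1.11022302e-16]
```

View pics/w5.png

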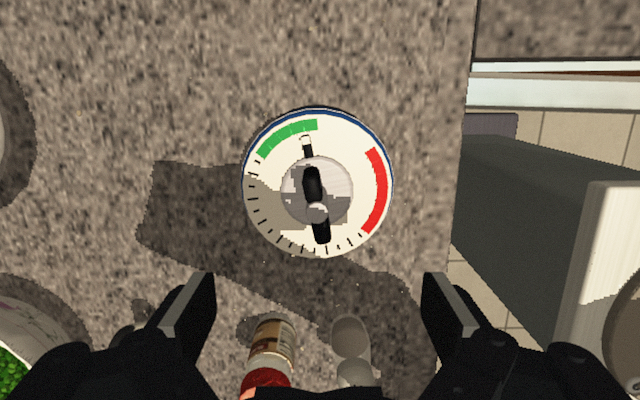

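Released: pointer (305,140) in the green, its end at (317,125). Checking the angle.

```bash
python3 -c "
from h import *
c=np.array([.4396,-.1762])
def ang(p,z):
    w=atz('wrist',p,z)[:2]-c; return float(np.arctan2(w[1],w[0]))
im=cv2.imread('pics/w5.png').astype(int);B,G,R=im[...,0],im[...,1],im[...,2]
def arc(m,wrap=0):
    ys,xs=np.nonzero(m[100:265,235:400]);a=np.array([ang((x+235,y+100),.06) for x,y in zip(xs,ys)]);a=np.where(a>wrap,a-2*np.pi,a);return np.percentile(a,[1,99]),len(a)
g,n=arc((G>R+50)&(G>B+30));r,m=arc((R>G+90)&(R>B+90));print('green',g,n,'red',r,m)
t=ang((305.5,139),.068); t2=ang((308,151),.068)
for a in (t,t2): print('joint by green',4.8+g.mean()-a,'by red',.65+r.mean()+2*np.pi-a)
# same check on top view of axis
st()"
```

```text
green [-1.56112093 -0.60657655] 755 red [-3.84818375 -2.45442751] 936
joint by green 5.094849116655046 by red 5.160577532900541
joint by green 5.0929487457550335 by red 5.15867716200053
t 10.05 tcp [ 0.4388 -0.1766  0.1997] yaw -1.581 q [-0.28  0.2   0.6   2.09 -0.13  0.9  -2.75] tilt [-0.002 -0.006 -1.   ] F [ 0.3  0.  -0.2] M [ 0.04 -0.03 -0.  ] w 1.002
```

The joint reads about 5.10, the last click (the next one down would be 4.8). The bystanders have not moved beyond detector noise. Handing in.

```bash
python3 -c "
from h import *
print(bot.hand_in())"
```

```text
the job is handed in; nothing more can be done
None
```

The run-down timer, at about (0.440, −0.176), is fully wound and let go, and the job is handed in. I turned its key clockwise in one grip from about 1.3 rad to the firm stop. There the moment on the tool rose to about 0.7 N m and the pointer stayed put while the gripper went on turning slightly. I then released the key and lifted clear.

- **Wound timer:** after release the pointer read about 5.09 rad measured against the green patch and 5.16 rad against the red. The two differ by 0.07 rad, but both fit the last click at 5.1 and not the one before it at 4.8.
- **Robot:** the gripper was open at about 0.20 m height and touching nothing, with a contact force below 0.7 N. About 10 s of the 58 s were used.
- **Bystanders:** the mug, spice jar and salt shaker were found within about 8 mm of where they started, which is within the detector's error.
- **Other timer:** the arm never came near it, but I did not measure its pointer again at the end.

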